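# Show the bench camera the incomplete radio panel and its missing knob

## Task

The bench camera logs each repair: show it which of the three faceplates in the rack has lost its knob (the one with an empty round hole) by holding your downward fingertips just above the middle of its top edge, within 5 cm and without touching, for two seconds, then show it the large loose frequency knob that belongs there in the same way. Then press the push button on the release box fully down, hold it for half a second, let go and move clear. Do not touch, move or pick up the rack, the plates or any of the parts, and do not bring your fingers down over, or pass low over, the other plates, loose parts or the torque tester.

Things in the scene. Friction and masses are not known exactly. Their poses are not given: they have to be found in the camera images.
- rack: grey steel rack on the rubber mat (mat top at z = 3 mm), a base channel 80 x 310 mm and 16 mm high with end posts to 101 mm; three equal faceplates stand side by side in it, 95 mm apart, in any order, with their top edges 119 mm above the table. Origin at the middle of its underside, z up. Its y axis runs along the row. Fixed.
- plate_bare: aluminium faceplate with a single empty round hole 34 mm across in its middle, where the knob is missing: the plate to point at. 84 mm wide, 100 mm tall, 4 mm thick; fixed upright in the rack, its face looking away from the robot (+x, up to 10 degrees of yaw). Origin at the middle of its underside, z up. 
- plate_bare_top (a point): middle of the top edge of plate_bare; z axis up
- plate_display: aluminium faceplate with a rectangular window 56 mm wide and 36 mm high; leave alone. 84 mm wide, 100 mm tall, 4 mm thick; fixed upright in the rack, its face looking away from the robot (+x, up to 10 degrees of yaw). Origin at the middle of its underside, z up. 
- plate_display_top (a point): middle of the top edge of plate_display; z axis up
- plate_knob: aluminium faceplate with its knob fitted, 42 mm across, sticking out 22 mm on the +x side; leave alone. 84 mm wide, 100 mm tall, 4 mm thick; fixed upright in the rack, its face looking away from the robot (+x, up to 10 degrees of yaw). Origin at the middle of its underside, z up. 
- plate_knob_top (a point): middle of the top edge of plate_knob; z axis up
- freq_knob: the large loose radio frequency knob, a matte black drum 44 mm across and 24 mm high, standing loose on the mat: the part to point at. The four loose parts stand in a rough row beyond the rack (+x side), 80 mm or more apart, in any order. Origin at the middle of its underside, z up. 
- freq_knob_top (a point): middle of the top of freq_knob, 24 mm above its underside; z axis up
- small_knob: a small loose matte black knob, 22 mm across and 18 mm high; leave alone. Origin at the middle of its underside, z up. 
- small_knob_top (a point): middle of the top of small_knob; z axis up
- lens_cap: loose domed amber lens cap, 38 mm across and 23.5 mm high; leave alone. Origin at the middle of its underside, z up. 
- lens_cap_top (a point): middle of the top of lens_cap; z axis up
- toggle: loose chrome toggle switch, block 36 x 28 x 14 mm with a bushing and a slanting bat lever, 43 mm high in all; leave alone. Origin at the middle of its underside, z up. 
- toggle_top (a point): tip of the toggle's lever; z axis up
- tester: squat round steel torque tester, 96 mm across and 58 mm high, at one end of the rack; heavy, fixed; leave alone. Origin at the middle of its underside, z up. 
- tester_top (a point): middle of the top of tester; z axis up
- release_box: camera release box, grey, 85 x 85 mm and 32 mm high, at the other end of the rack (either end), with one white push button 36 mm across on its top. Fixed. Origin at the middle of its underside, z up. 
- release_top (a point): middle of the top face of the white button (moves with it); it is pressed straight down
- release (a joint): travel of the white button in m: 0 released, 0.006 fully down; spring return, 5 N holds it fully down

How it is judged:
On the way, in this order (a step that is already met when the one before it is completed fails the run):
1. TCP dwells 1.5 s within 27 mm sideways of and 15 to 85 mm above the bare plate's top edge middle, tool down within 40 degrees (horizontal distance between the grasp point and plate_bare_top below 0.027 m and z of the grasp point in the frame of plate_bare_top between 0.015 and 0.085 m and angle between the grasp point's own z axis and vertical above 2.4 rad), for 1.5 s.
2. then the same above the large frequency knob's top (horizontal distance between the grasp point and freq_knob_top below 0.027 m and z of the grasp point in the frame of freq_knob_top between 0.015 and 0.085 m and angle between the grasp point's own z axis and vertical above 2.4 rad), for 1.5 s.
3. then the release button is down more than 4.5 mm for 0.25 s (value of joint release above 0.0045 m), for 0.25 s.
At the end, for the whole second after the job is handed in: The button is released (within 1 mm of its rest) and the four loose parts stand upright (0.1 rad), at rest and within 4 mm of where they began (value of joint release below 0.001 m and distance of each of freq_knob, small_knob, lens_cap, toggle from where it was at the start of the episode below 0.004 m and angle between each of freq_knob, small_knob, lens_cap, toggle's own z axis and vertical below 0.1 rad and linear speed of each of freq_knob, small_knob, lens_cap, toggle below 0.01 m/s); the robot touches nothing.
It fails at once if the robot touches the rack, a faceplate, a loose part or the tester (more than 0.3 N) (contact force between any of the arm, the fingers and rack above 0.3 N or contact force between any of the arm, the fingers and plate_bare above 0.3 N or contact force between any of the arm, the fingers and plate_display above 0.3 N or contact force between any of the arm, the fingers and plate_knob above 0.3 N or contact force between any of the arm, the fingers and tester above 0.3 N or contact force between any of the arm, the fingers and freq_knob above 0.3 N or contact force between any of the arm, the fingers and small_knob above 0.3 N or contact force between any of the arm, the fingers and lens_cap above 0.3 N or contact force between any of the arm, the fingers and toggle above 0.3 N).
It fails at once if the TCP comes within 27 mm sideways of, and less than 85 mm above, the top of another plate, part or the tester (pointing at a wrong thing) ((horizontal distance between the grasp point and plate_display_top below 0.027 m and z of the grasp point in the frame of plate_display_top below 0.085 m) or (horizontal distance between the grasp point and plate_knob_top below 0.027 m and z of the grasp point in the frame of plate_knob_top below 0.085 m) or (horizontal distance between the grasp point and small_knob_top below 0.027 m and z of the grasp point in the frame of small_knob_top below 0.085 m) or (horizontal distance between the grasp point and lens_cap_top below 0.027 m and z of the grasp point in the frame of lens_cap_top below 0.085 m) or (horizontal distance between the grasp point and toggle_top below 0.027 m and z of the grasp point in the frame of toggle_top below 0.085 m) or (horizontal distance between the grasp point and tester_top below 0.027 m and z of the grasp point in the frame of tester_top below 0.085 m)).
It also fails if it takes over 56 s, if anything falls off the work surface, if the arm or the gripper's body presses on something with over 40 N, if the wrist force passes 120 N, or if a joint passes its speed limit or range.

## Robot

A 7-joint arm with a two-finger parallel gripper is mounted at the origin on the work surface. World frame = base frame: x ahead of the robot, y to its left, z up, the work surface at z = 0. Lengths are in m, angles in rad, forces in N, time in s.
With the tool pointing down it reaches from about 0.4 to 0.875 m from the base axis. Payload 19.3 kg.
Tool frame: the origin (TCP) lies between the finger pads, 19 mm behind the fingertips; this is the grasp point; z points along the fingers, y is the direction in which the jaws open and shut (so a half turn about z gives the same grasp; the last joint's range is limited). The gripper opens to 85 mm and grips with 20 to 120 N. Pads are 22 mm wide; open, the fingers measure 114 mm over their backs; the gripper's body (76 mm by 85 mm) begins 54 mm behind the grasp point. The pads swing forward as they close: fully open they stand 13 mm farther back than shut.
Start: joints at [1.217, 0.521, -0.036, 1.599, 0.021, 1.021, -0.113], TCP at [0.175, -0.6, 0.25] pointing down, gripper open.
Joint ranges: [-2.91, 2.91], [-0.3, 2.13], [-1.5, 1.42], [0.17, 2.43], [-1.26, 4.41], [0.16, 1.93], [-2.52, 2.52]. Speed limits (rad/s): [1.89, 1.89, 2.39, 2.39, 3.01, 3.01, 3.01].

## Interface

Orientations are given as [roll, pitch, yaw] about the fixed x, y, z axes, in that order (R = Rz(yaw) Ry(pitch) Rx(roll)).
In Python, from workcell import bot, grab_frame, calibration, workorder gives the robot as it stands.
- The arm moves only by the tool move_arm, never from a script. Its arguments are lists of equal length, an entry for each row: "jaw": the closure in counts, from 0 (fully open) to 255 (shut); "dp": the shift along the tool's x, y, z in units of 800 mm (1.0 is 800 mm), a list of three; "rotation": the turn, a rotation vector about the tool's x, y, z in units of pi rad (1.0 is pi rad), a list of three. In form: {"jaw": [jaw, ...], "dp": [[dx, dy, dz], ...], "rotation": [[rx, ry, rz], ...]}. A call has 1 to 10 rows; each row shifts and turns the commanded pose from where the row before left it, along the tool's axes as they then stand; what a row does not reach is not made up. A row lasts 1/8 s, in which the tool goes at most 62.5 mm and 10.7 degrees, less where a joint would pass 70% of its speed; a pose out of reach is approached as far as the arm can. A call with a number of a shift or a turn outside -1 to 1 is refused whole. A call with a gripper value outside its range is refused whole. The fingers move at their own pace and stop on an object; "squeeze" is the grip in N (left out, the last holds). Time passes only in rows, so rows that do not move let the fingers close. It gives the time, the measured TCP pose, the force and the opening at its end, in the units of the state.
- bot.observe(): the state, without advancing time (a new reading comes with each control period).
- grab_frame(name): name is "scene" or "top"; returns the picture (420x560x3 uint8, blue, green, red); there is no depth.
- calibration(name): a dict with "camera_matrix" (3x3 intrinsics, pixels), "T" (4x4, takes a point from camera to world coordinates). Camera axes: x right, y down, z forward; pixel columns grow to the right and rows downward; lengths in m; the calibration is good to about 2 mm. A picture is of the moment at which its call begins. calibration takes no time and is no camera call.
- workorder.job_done(): hands the job in, once; it reports no verdict.
The state is a dict: "clock": time; "qpos": joint angles; "qd": joint speeds; "joint_efforts": joint torques, N m; "position": TCP position; "tool_rot": TCP orientation; "force": force on the tool from outside, world axes, zero at the start; "moment": the same for the moment, N m; "grip_width": finger opening in m.
Only numpy, scipy, OpenCV 4.12 (cv2) and the standard library are available. Lean on these libraries where they do the work, as an engineer would, in place of code of your own. Each camera call takes 0.05 s, during which the arm holds its last target. There are 200 camera calls.

## Working session

There is one attempt and no reset: what is moved stays moved. The work goes in short steps, Python scripts to look and compute and a tool call to move; the robot and the scene stay as the last step left them, time stands still between calls to the robot, and variables do not carry over. Pictures are saved under pics/ and viewed, about 8 in all and at most 12, crops included, and the job is handed in when it is done.

Besides the shell and the picture viewer there is one more tool, called after "Request:" as name(argument=value, ...) on one line, values as JSON. move_arm: Moves the arm, as the interface text tells. Shifts and turns lie within -1 to 1; 1 stands for 800 mm of shift or pi rad of turn. Its arguments: {"type":"object","properties":{"jaw":{"type":"array","items":{"type":"number"}},"dp":{"type":"array","items":{"type":"array","items":{"type":"number","minimum":-1,"maximum":1}}},"rotation":{"type":"array","items":{"type":"array","items":{"type":"number","minimum":-1,"maximum":1}}},"squeeze":{"type":"number"}},"required":["jaw","dp","rotation"]}

```bash
mkdir -p pics; cat > h.py <<'E'
import numpy as np, cv2
from workcell import bot, grab_frame, calibration, workorder
def ray(name,u,v,z):
    c=calibration(name);K=np.array(c["camera_matrix"]);T=np.array(c["T"])
    d=T[:3,:3]@np.linalg.solve(K,[u,v,1]);o=T[:3,3]
    return (o+d*(z-o[2])/d[2]).round(4)
def proj(name,p):
    c=calibration(name);K=np.array(c["camera_matrix"]);T=np.linalg.inv(np.array(c["T"]))
    q=K@(T[:3,:3]@np.array(p)+T[:3,3]);return (q[:2]/q[2]).round(1)
E
python3 - <<'E'
from h import *
for n in("top","scene"):
    cv2.imwrite(f"pics/{n}0.png",grab_frame(n)); print(n,np.array(calibration(n)["T"]).round(3).tolist(),np.array(calibration(n)["camera_matrix"]).tolist())
print(bot.observe())
E
```

```text
top [[0.007, -0.997, 0.081, 0.44], [-1.0, -0.01, -0.027, 0.012], [0.027, -0.081, -0.996, 1.181], [0.0, 0.0, 0.0, 1.0]] [[475.1028858239145, 0.0, 276.3360296242325], [0.0, 475.1028858239145, 205.97436035421265], [0.0, 0.0, 1.0]]
scene [[0.394, 0.644, -0.656, 1.166], [0.919, -0.27, 0.288, -0.26], [0.008, -0.716, -0.698, 0.739], [0.0, 0.0, 0.0, 1.0]] [[509.1351662303754, 0.0, 269.5899127658495], [0.0, 509.1351662303754, 207.51528591220165], [0.0, 0.0, 1.0]]
{'clock': 0.1, 'qpos': array([ 1.21679564,  0.52197011, -0.03634401,  1.59991151,  0.02121526,
        1.02110479, -0.11280576]), 'qd': array([ 0.00087934, -0.00249953,  0.00031432, -0.00216991, -0.00033021,
        0.00188075,  0.0001262 ]), 'joint_efforts': array([ 5.12458166e-03, -9.28478551e+01,  1.98447816e+00, -3.70523000e+01,
        1.81335822e-02,  5.40688459e-03, -5.29047372e-05]), 'position': array([ 0.17490461, -0.59974989,  0.24948745]), 'tool_rot': array([-3.14058713e+00,  7.43389196e-05,  2.83805628e-01]), 'force': array([ 0.38361839,  0.69018663, -0.21615967]), 'moment': array([0.02438955, 0.03143373, 0.03314762]), 'grip_width': 0.08554000462648645}
```

View pics/top0.png

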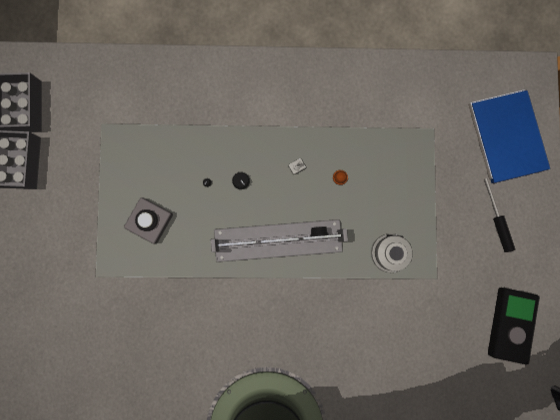

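View pics/scene0.png

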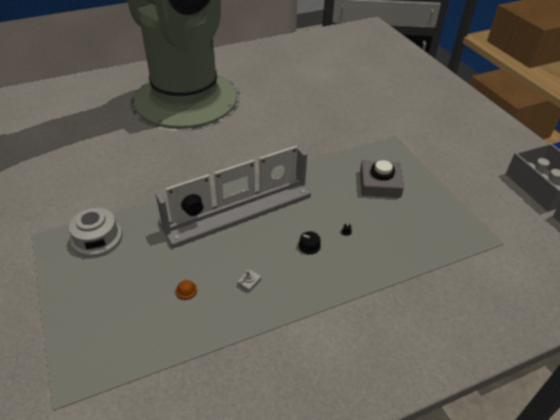

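The top view shows the release box at (146,219), the small knob at (207,182), the large knob at (241,180), the toggle, the lens cap at (340,177) and the tester at (392,253). The scene view shows the bare plate at the +y end of the rack (round hole at ~(278,172)), with the display plate in the middle and the knob plate on the tester side.

```bash
python3 - <<'E'
from h import *
t=cv2.imread("pics/top0.png");s=cv2.imread("pics/scene0.png")
a=cv2.resize(t[150:270,195:365],None,fx=4.6,fy=4.6,interpolation=cv2.INTER_CUBIC)
cv2.imwrite("pics/a.png",cv2.convertScaleAbs(a,alpha=1.3,beta=10))
b=cv2.resize(s[130:260,150:330],None,fx=4.4,fy=4.4,interpolation=cv2.INTER_CUBIC)
cv2.imwrite("pics/b.png",cv2.convertScaleAbs(b,alpha=1.4,beta=10))
def blob(n,im,m,box):
    x0,y0,x1,y1=box;mm=np.zeros(m.shape,np.uint8);mm[y0:y1,x0:x1]=m[y0:y1,x0:x1]
    k,l,st,c=cv2.connectedComponentsWithStats(mm);i=1+np.argmax(st[1:,4]);return c[i],st[i]
g=cv2.cvtColor(t,cv2.COLOR_BGR2GRAY);gs=cv2.cvtColor(s,cv2.COLOR_BGR2GRAY)
dk=(g<60).astype(np.uint8);br=(g>190).astype(np.uint8)
dks=(gs<50).astype(np.uint8)
for nm,m,box,z in(("freq",dk,(225,165,258,195),.022),("small",dk,(198,172,216,192),.016),("button",br,(130,200,162,236),.045),("lens",((t[...,2].astype(int)-t[...,0])>40).astype(np.uint8),(325,165,355,190),.015)):
    c,st=blob("top",t,m,box);print(nm,c,st,ray("top",*c,z))
c,st=blob("scene",s,dks,(295,228,325,255));print("freq scene",c,st,ray("scene",*c,.015))
c,st=blob("scene",s,(gs>190).astype(np.uint8),(370,155,400,178));print("btn scene",c,st,ray("scene",*c,.045))
E
```

```text
freq [240.69777778 180.27111111] [232 172  18  17 225] [0.5965 0.0693 0.022 ]
small [207.1372549  182.33333333] [203 179   9   8  51] [0.5913 0.152  0.016 ]
button [144.12096774 219.56451613] [138 214  13  12 124] [0.4967 0.296  0.045 ]
lens [339.88268156 176.99441341] [333 170  15  15 179] [ 0.6084 -0.1763  0.015 ]
freq scene [309.34770889 243.29649596] [298 232  22  22 371] [0.6046 0.0692 0.015 ]
btn scene [383.87878788 165.06060606] [378 162  13   7  66] [0.4889 0.3027 0.045 ]
```

View pics/a.png

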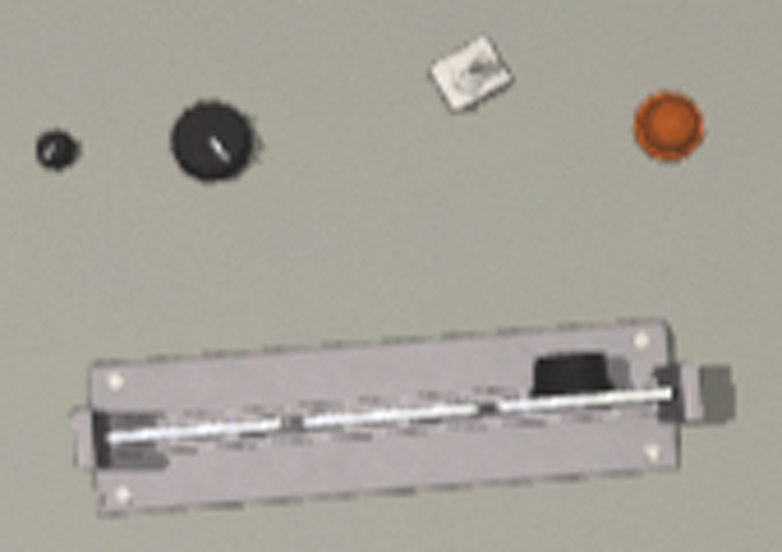

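View pics/b.png

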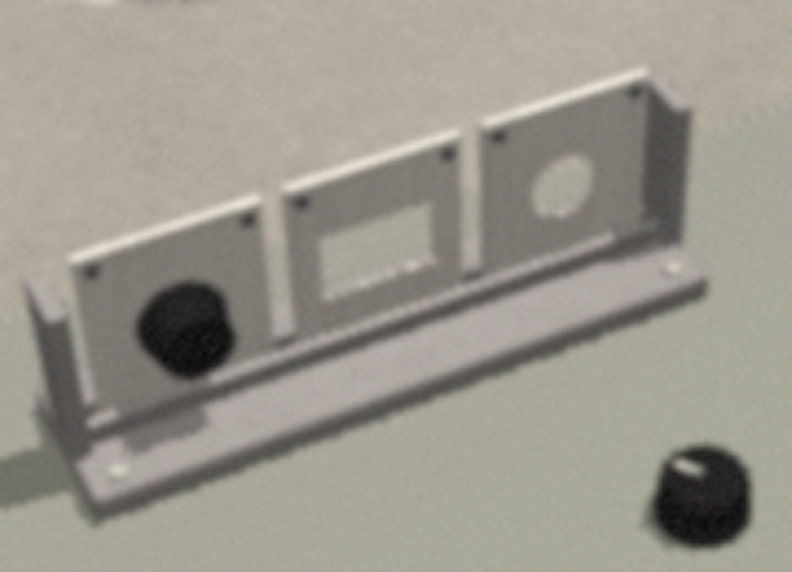

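Both crops agree. The bare plate's top edge is centred at top ≈ (237.6,243.7) and scene ≈ (278.4,152.3), and the large knob stands on the +x side of it.

```bash
python3 - <<'E'
from h import *
def od(n,u,v):
    c=calibration(n);K=np.array(c["camera_matrix"]);T=np.array(c["T"]);d=T[:3,:3]@np.linalg.solve(K,[u,v,1]);return T[:3,3],d/np.linalg.norm(d)
def tri(a,b):
    A=0;B=0
    for n,p in(("top",a),("scene",b)):
        o,d=od(n,*p);M=np.eye(3)-np.outer(d,d);A=A+M;B=B+M@o
    return np.linalg.solve(A,B).round(4)
f=lambda x,y:(x/4.6+195,y/4.6+150)
print("bare",ray("top",*f(196,431),.119),ray("scene",278.4,152.3,.119),tri(f(196,431),(278.4,152.3)))
print("disp",ray("top",*f(390.5,416),.119))
print("knobplate",ray("top",*f(585,399.5),.119))
print("toggle",ray("top",*f(478,72),.03))
print("tester",ray("top",392,253,.06))
t=cv2.imread("pics/top0.png");s=cv2.imread("pics/scene0.png")
a=cv2.resize(t[190:250,115:185],None,fx=6,fy=6,interpolation=cv2.INTER_CUBIC)
b=cv2.resize(s[150:205,350:415],None,fx=6,fy=6,interpolation=cv2.INTER_CUBIC)
h=360;o=np.zeros((h,420+390,3),np.uint8);o[:,:420]=a;o[:330,420:]=b
cv2.imwrite("pics/c.png",o[:,:800])
E
```

```text
bare [0.4411 0.0694 0.119 ] [0.4475 0.0722 0.119 ] [0.4421 0.072  0.115 ]
disp [ 0.4491 -0.0246  0.119 ]
knobplate [ 0.4578 -0.1193  0.119 ]
toggle [ 0.6331 -0.0731  0.03  ]
tester [ 0.422  -0.2922  0.06  ]
```

View pics/c.png

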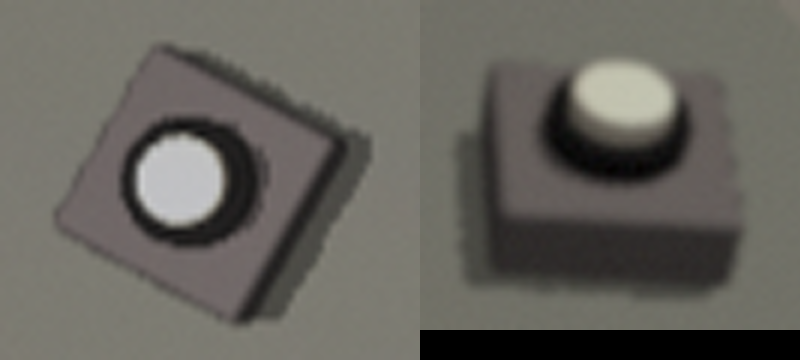

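Request:
move_arm(jaw=[255,255,255,255,255,255,255,255,255,255], dp=[[0.0435,-0.0264,0],[0.0435,-0.0264,0],[0.0435,-0.0264,0],[0.0435,-0.0264,0],[0.0435,-0.0264,0],[0.0435,-0.0264,0],[0.0435,-0.0264,0],[0.0435,-0.0264,0],[0.0435,-0.0264,0],[0.0435,-0.0264,0]], rotation=[[0,0,0],[0,0,0],[0,0,0],[0,0,0],[0,0,0],[0,0,0],[0,0,0],[0,0,0],[0,0,0],[0,0,0]])

```text
clock: 1.35
position: [0.4506, -0.2987, 0.2498]
tool_rot: [-3.141, 0.0, 0.284]
force: [0.4, 0.1, 0.0]
grip_width: 0.0003
```

```bash
cat >> h.py <<'E'
def togo(p):
    from scipy.spatial.transform import Rotation as R
    s=bot.observe();r=R.from_euler("xyz",s["tool_rot"])
    print("t",round(s["clock"],2),"pos",s["position"].round(4),"rot",s["tool_rot"].round(4),"q",s["qpos"].round(2),"F",s["force"].round(2),"grip",s["grip_width"])
    print("units to go",(r.inv().apply(np.array(p)-s["position"])/.8).round(4))
E
python3 - <<'E'
from h import *
A=0;B=0
for n,p in(("top",(145,219.8)),("scene",(383.9,164.7))):
    c=calibration(n);K=np.array(c["camera_matrix"]);T=np.array(c["T"]);d=T[:3,:3]@np.linalg.solve(K,[*p,1]);d/=np.linalg.norm(d)
    M=np.eye(3)-np.outer(d,d);A=A+M;B=B+M@T[:3,3]
print("button",np.linalg.solve(A,B).round(4))
togo([.443,.071,.25])
E
```

```text
button [0.4967 0.2934 0.0546]
t 1.35 pos [ 0.4506 -0.2987  0.2498] rot [-3.1413e+00  3.0000e-04  2.8360e-01] q [ 0.59  0.39 -0.14  1.82  0.07  0.94 -0.88] F [0.38 0.1  0.02] grip 0.0002617113061456166
units to go [ 1.202e-01 -4.463e-01 -1.000e-04]
```

Request:
move_arm(jaw=[255,255,255,255,255,255,255,255,255,255], dp=[[0.0134,-0.0496,0],[0.0134,-0.0496,0],[0.0134,-0.0496,0],[0.0134,-0.0496,0],[0.0134,-0.0496,0],[0.0134,-0.0496,0],[0.0134,-0.0496,0],[0.0134,-0.0496,0],[0.0134,-0.0496,0],[0,0,0]], rotation=[[0,0,0],[0,0,0],[0,0,0],[0,0,0],[0,0,0],[0,0,0],[0,0,0],[0,0,0],[0,0,0],[0,0,0]])

```text
clock: 2.6
position: [0.4423, 0.0727, 0.2499]
tool_rot: [-3.141, -0.0, 0.288]
force: [-0.0, -0.9, -0.4]
grip_width: 0.0004
```

```bash
python3 - <<'E'
from h import *
togo([.443,.071,.176])
E
```

```text
t 2.6 pos [0.4423 0.0727 0.2499] rot [-3.1408e+00 -1.0000e-04  2.8800e-01] q [-0.01  0.26 -0.34  2.03  0.11  0.87 -1.69] F [-0.01 -0.93 -0.36] grip 0.0003569732981696248
units to go [0.0002 0.0024 0.0924]
```

Request:
move_arm(jaw=[255,255,255,255,255,255,255,255,255,255], dp=[[0,0.0006,0.0231],[0,0.0006,0.0231],[0,0.0006,0.0231],[0,0.0006,0.0231],[0,0,0],[0,0,0],[0,0,0],[0,0,0],[0,0,0],[0,0,0]], rotation=[[0,0,0],[0,0,0],[0,0,0],[0,0,0],[0,0,0],[0,0,0],[0,0,0],[0,0,0],[0,0,0],[0,0,0]])

```text
clock: 3.85
position: [0.4432, 0.0682, 0.1762]
tool_rot: [3.142, -0.0, 0.284]
force: [0.8, 0.1, 0.2]
grip_width: -0.0003
```

```bash
python3 - <<'E'
from h import *
s=grab_frame("scene");t=grab_frame("top")
a=cv2.resize(s[40:260,150:430],None,fx=2.8,fy=2.7);cv2.imwrite("pics/d.png",a)
togo([.599,.0695,.25])
E
```

```text
t 3.95 pos [0.4431 0.0682 0.1761] rot [-3.1416 -0.      0.2837] q [-0.03  0.37 -0.31  2.11  0.17  0.69 -1.75] F [ 0.06 -0.78 -0.56] grip 9.528898292327749e-05
units to go [ 0.1875  0.053  -0.0924]
```

View pics/d.png

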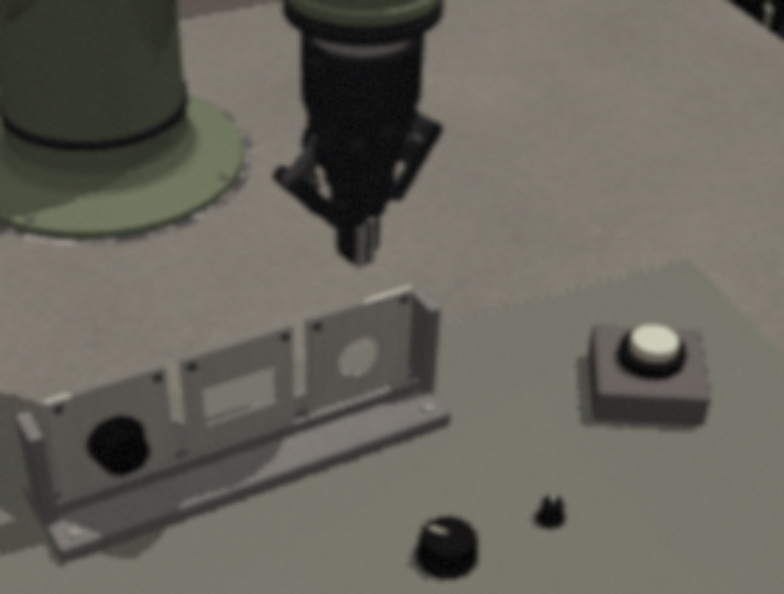

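The fingertips (≈(360,263)) hang centrally above the bare plate's top edge (≈(358,307)) with a clear gap. I'll hold there, then raise.

Request:
move_arm(jaw=[255,255,255,255,255,255,255,255,255,255], dp=[[0,0,0],[0,0,0],[0,0,0],[0,0,0],[0,0,0],[0,0,0],[0,0,0],[0,0,0],[0,0,0],[0,0,0]], rotation=[[0,0,0],[0,0,0],[0,0,0],[0,0,0],[0,0,0],[0,0,0],[0,0,0],[0,0,0],[0,0,0],[0,0,0]])

```text
clock: 5.2
position: [0.4431, 0.0682, 0.1761]
tool_rot: [-3.142, -0.0, 0.284]
force: [0.8, -0.3, 0.1]
grip_width: 0.0002
```

Request:
move_arm(jaw=[255,255,255,255,255,255,255,255,255,255], dp=[[0,0,0],[0,0,0],[0,0,-0.031],[0,0,-0.031],[0,0,-0.031],[0.0469,0.0133,0],[0.0469,0.0133,0],[0.0469,0.0133,0],[0.0469,0.0133,0],[0,0,0]], rotation=[[0,0,0],[0,0,0],[0,0,0],[0,0,0],[0,0,0],[0,0,0],[0,0,0],[0,0,0],[0,0,0],[0,0,0]])

```text
clock: 6.45
position: [0.6006, 0.0693, 0.2496]
tool_rot: [-3.141, 0.0, 0.283]
force: [-0.3, -0.4, -0.4]
grip_width: -0.0001
```

```bash
python3 - <<'E'
from h import *
togo([.599,.0695,.082])
E
```

```text
t 6.45 pos [0.6006 0.0693 0.2496] rot [-3.1412e+00  3.0000e-04  2.8320e-01] q [-0.01  0.5  -0.29  1.65  0.16  1.02 -1.64] F [-0.27 -0.37 -0.42] grip -0.00013547670491414853
units to go [-0.0018 -0.0008  0.2095]
```

Request:
move_arm(jaw=[255,255,255,255,255,255,255,255,255,255], dp=[[0,0,0.035],[0,0,0.035],[0,0,0.035],[0,0,0.035],[0,0,0.035],[0,0,0.035],[0,0,0],[0,0,0],[0,0,0],[0,0,0]], rotation=[[0,0,0],[0,0,0],[0,0,0],[0,0,0],[0,0,0],[0,0,0],[0,0,0],[0,0,0],[0,0,0],[0,0,0]])

```text
clock: 7.7
position: [0.5995, 0.0693, 0.0833]
tool_rot: [3.141, -0.001, 0.284]
force: [0.4, 0.1, 0.3]
grip_width: 0.0
```

```bash
python3 - <<'E'
from h import *
s=grab_frame("scene")
a=cv2.resize(s[40:260,150:430],None,fx=2.8,fy=2.7);cv2.imwrite("pics/e.png",a)
togo([.599,.0695,.082])
E
```

```text
t 7.75 pos [0.5994 0.0694 0.0831] rot [ 3.1415e+00 -9.0000e-04  2.8370e-01] q [-0.05  0.71 -0.24  1.77  0.25  0.69 -1.71] F [0.22 0.26 0.28] grip -0.00029277973150086564
units to go [-0.0004 -0.0003  0.0014]
```

View pics/e.png

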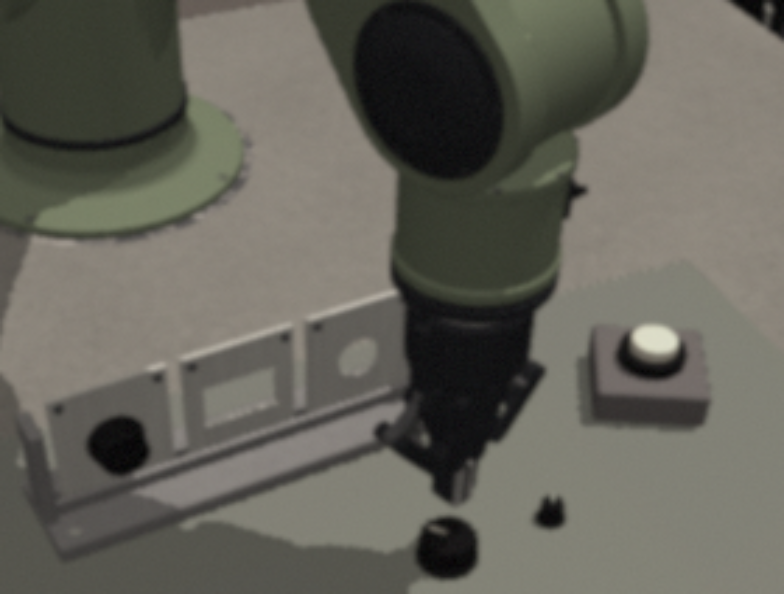

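The tips sit directly over the large knob (≈(447,530)) with a gap. I'll hold, raise, then go to the button.

Request:
move_arm(jaw=[255,255,255,255,255,255,255,255,255,255], dp=[[0,0,0],[0,0,0],[0,0,0],[0,0,0],[0,0,0],[0,0,0],[0,0,0],[0,0,0],[0,0,0],[0,0,0]], rotation=[[0,0,0],[0,0,0],[0,0,0],[0,0,0],[0,0,0],[0,0,0],[0,0,0],[0,0,0],[0,0,0],[0,0,0]])

```text
clock: 9.0
position: [0.5991, 0.0694, 0.0825]
tool_rot: [-3.142, -0.0, 0.284]
force: [-0.8, -0.0, -0.1]
grip_width: 0.0001
```

Request:
move_arm(jaw=[255,255,255,255,255,255,255,255,255,255], dp=[[0,0,0],[0,0,0],[0,0,0],[0,0,0],[0,0,-0.035],[0,0,-0.035],[0,0,-0.035],[0,0,-0.035],[0,0,-0.035],[0,0,-0.035]], rotation=[[0,0,0],[0,0,0],[0,0,0],[0,0,0],[0,0,0],[0,0,0],[0,0,0],[0,0,0],[0,0,0],[0,0,0]])

```text
clock: 10.25
position: [0.599, 0.0693, 0.2515]
tool_rot: [3.142, -0.0, 0.284]
force: [0.5, -0.2, 0.0]
grip_width: -0.0004
```

```bash
python3 - <<'E'
from h import *
togo([.4967,.2934,.25])
E
```

```text
t 10.25 pos [0.599  0.0693 0.2515] rot [ 3.1416 -0.      0.2838] q [-0.01  0.5  -0.29  1.65  0.16  1.02 -1.64] F [ 0.48 -0.15  0.05] grip -0.00035231012510786227
units to go [-0.0443 -0.3047  0.0018]
```

Request:
move_arm(jaw=[255,255,255,255,255,255,255,255,255,255], dp=[[-0.0055,-0.0381,0],[-0.0055,-0.0381,0],[-0.0055,-0.0381,0],[-0.0055,-0.0381,0],[-0.0055,-0.0381,0],[-0.0055,-0.0381,0],[-0.0055,-0.0381,0],[-0.0055,-0.0381,0],[0,0,0],[0,0,0]], rotation=[[0,0,0],[0,0,0],[0,0,0],[0,0,0],[0,0,0],[0,0,0],[0,0,0],[0,0,0],[0,0,0],[0,0,0]])

```text
clock: 11.5
position: [0.4973, 0.293, 0.2504]
tool_rot: [3.141, 0.0, 0.284]
force: [0.3, 0.6, 0.1]
grip_width: 0.0004
```

```bash
python3 - <<'E'
from h import *
togo([.4967,.2934,.090])
E
```

```text
t 11.5 pos [0.4973 0.293  0.2504] rot [3.1411 0.     0.2835] q [-0.39  0.46 -0.35  1.72  0.18  1.   -2.09] F [0.35 0.59 0.14] grip 0.00036054483838385813
units to go [-0.0006 -0.0007  0.2006]
```

Request:
move_arm(jaw=[255,255,255,255,255,255,255,255], dp=[[0,0,0.035],[0,0,0.035],[0,0,0.035],[0,0,0.035],[0,0,0.035],[0,0,0.025],[0,0,0],[0,0,0]], rotation=[[0,0,0],[0,0,0],[0,0,0],[0,0,0],[0,0,0],[0,0,0],[0,0,0],[0,0,0]])

```text
clock: 12.5
position: [0.4977, 0.2933, 0.0913]
tool_rot: [-3.141, -0.001, 0.283]
force: [-0.4, 0.1, 0.1]
grip_width: 0.0002
```

Request:
move_arm(jaw=[255,255,255,255,255,255,255], dp=[[0,0,0.004],[0,0,0.004],[0,0,0.004],[0,0,0.004],[0,0,0.004],[0,0,0.003],[0,0,0]], rotation=[[0,0,0],[0,0,0],[0,0,0],[0,0,0],[0,0,0],[0,0,0],[0,0,0]])

```text
clock: 13.38
position: [0.497, 0.2936, 0.072]
tool_rot: [3.142, 0.0, 0.284]
force: [-0.5, -0.0, 2.6]
grip_width: 0.0004
```

```bash
python3 - <<'E'
from h import *
s=grab_frame("scene")
a=cv2.resize(s[100:230,320:460],None,fx=4.5,fy=4.5);cv2.imwrite("pics/f.png",a)
togo([.4967,.2934,.068])
E
```

```text
t 13.43 pos [0.497  0.2936 0.0721] rot [3.1416 0.     0.2838] q [-0.44  0.7  -0.28  1.84  0.3   0.64 -2.18] F [-0.88 -0.48  4.13] grip -9.804818909838474e-05
units to go [-0.0005  0.0001  0.0052]
```

View pics/f.png

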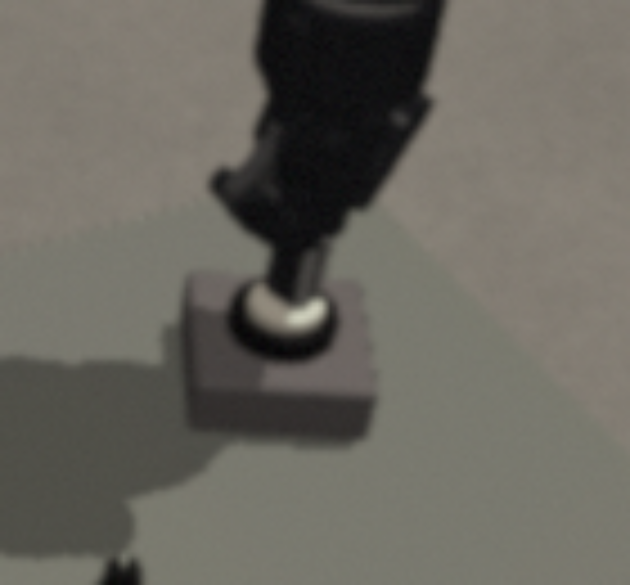

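The fingertips rest on the middle of the white button (≈(290,305)) and the force shows contact. I'll press on in small steps.

Request:
move_arm(jaw=[255,255,255,255], dp=[[0,0,0.002],[0,0,0.002],[0,0,0.002],[0,0,0]], rotation=[[0,0,0],[0,0,0],[0,0,0],[0,0,0]])

```text
clock: 13.92
position: [0.4972, 0.2938, 0.0691]
tool_rot: [3.141, -0.001, 0.284]
force: [-11.5, -5.9, 42.2]
grip_width: 0.0003
```

Request:
move_arm(jaw=[255,255,255,255,255], dp=[[0,0,-0.001],[0,0,0],[0,0,0],[0,0,0],[0,0,0]], rotation=[[0,0,0],[0,0,0],[0,0,0],[0,0,0],[0,0,0]])

```text
clock: 14.55
position: [0.4972, 0.2937, 0.0693]
tool_rot: [3.141, -0.001, 0.284]
force: [-7.9, -4.9, 30.0]
grip_width: 0.0002
```

Request:
move_arm(jaw=[255,255,255,255,255,255,255,255,255,255], dp=[[0,0,0],[0,0,-0.005],[0,0,-0.01],[0,0,-0.03],[0,0,-0.04],[0,0,-0.04],[0,0,-0.04],[0,0,-0.04],[0,0,0],[0,0,0]], rotation=[[0,0,0],[0,0,0],[0,0,0],[0,0,0],[0,0,0],[0,0,0],[0,0,0],[0,0,0],[0,0,0],[0,0,0]])

```text
clock: 15.8
position: [0.4968, 0.2933, 0.2317]
tool_rot: [3.141, 0.0, 0.284]
force: [0.2, -0.9, -0.2]
grip_width: 0.0004
```

```bash
python3 - <<'E'
from h import *
s=grab_frame("scene");cv2.imwrite("pics/g.png",s)
s0=cv2.imread("pics/scene0.png")
for nm,(x0,y0,x1,y1) in dict(freq=(295,228,325,255),small=(338,218,356,238)).items():
    for im in(s0,s):
        m=cv2.cvtColor(im,cv2.COLOR_BGR2GRAY)[y0:y1,x0:x1]<50;print(nm,np.argwhere(m).mean(0).round(2))
togo([.4967,.2934,.25])
E
```

```text
freq [15.3  14.35]
freq [15.05 14.37]
small [11.95  8.22]
small [11.92  8.29]
t 15.85 pos [0.4967 0.2933 0.2313] rot [3.1413e+00 1.1000e-03 2.8380e-01] q [-0.39  0.48 -0.35  1.74  0.19  0.96 -2.1 ] F [-0.45  0.85  0.36] grip -1.7191182506157067e-06
units to go [-0.     -0.0001 -0.0233]
```

View pics/g.png

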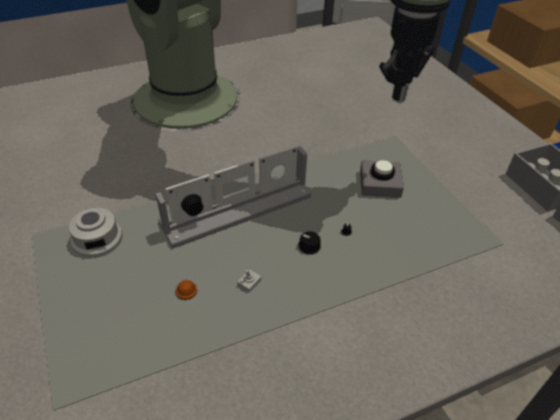

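The gripper is clear, the button is back up at (384,167), and all the parts are where they started.

```bash
python3 -c "
from h import *
print(workorder.job_done())"
```

```text
the job is handed in; nothing more can be done
None
```

I carried out all three steps in order and handed the job in at about 16 s on the robot's clock, out of the 56 s allowed. The hand-in reports no verdict.

- **Bare plate:** this is the plate at the release-box end of the rack. I held the closed fingertips about 38 mm above the middle of its top edge for a little over 2 s.
- **Frequency knob:** I held about 36 mm above the middle of its top for a little over 2 s.
- **Release button:** I pressed it to the stop, where the force rose to 42 N. I then eased to 30 N, holding it down for at least 0.6 s in all, and lifted about 160 mm clear.

**Last checks:** wrist force was back to about zero and the button looked fully up in the last picture. The two black knobs were within 0.3 pixel of their starting positions. The lens cap and toggle I checked only by eye, and they looked unmoved.

**Disagreements:**
- The two cameras differed by about 7 mm on the bare plate's position and 8 mm on the large knob's. Both differences are well inside the 27 mm tolerance.
- The 42 N peak was briefly above the 40 N limit stated for the arm and gripper body. It was the fingertips pressing, and I took that limit not to cover them.

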